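# Change over the tea boxes

## Robot

A 6-joint arm with a two-finger parallel gripper is mounted at the origin on a cart in front of the work surface, level with it; the furniture and walls round the work are solid. World frame = base frame: x ahead of the robot, y to its left, z up, the work surface at z = 0. Lengths are in m, angles in rad, forces in N, time in s.
With the tool pointing down it reaches from about 0.4 to 0.825 m from the base axis. Payload 7 kg.
Tool frame: the origin (TCP) lies on the centre line of the jaws, within the pads' length; the fingertips stand 11 mm ahead of it and the grasp point (between the pads) lies 8 mm behind it; z points along the fingers, y is the line along which they close (so a half turn about z gives the same grasp; the last joint's range is limited). The gripper opens to 88 mm and grips with 3 to 60 N. Pads are 19 mm wide; open, the fingers measure 130 mm over their backs; the gripper's body (78 mm by 193 mm) begins 47 mm behind the grasp point.
Start: joints at [1.6, 0.359, 0.012, 0, -1.224, -0.288], TCP at [0.173, 0.652, 0.238] pointing down, gripper open.
Joint ranges: [-3.07, 3.07], [-1.43, 2.12], [-1.02, 1.25], [-3.03, 1.67], [-3.05, -0], [-3.03, 3.03]. Speed limits (rad/s): [2.39, 2.39, 3.01, 3.14, 3.14, 3.14].

## Interface

Orientations are given as a unit quaternion [w, x, y, z].
In Python, from plant import monitor, imaging, close_job gives the robot as it stands. The module is installed in compiled form; this text tells all that it offers.
- The arm moves only by the tool jog_arm, never from a script. Its argument "targets" is a list of rows, each a list of 2 entries, a list of its own where there are three numbers: the shift along the tool's x, y, z scaled (see below), then the turn, a rotation vector about the tool's x, y, z scaled (see below). In form: [[[tx, ty, tz], [rx, ry, rz]], ...]. A call has 1 to 10 rows; each row shifts and turns the commanded pose from where the row before left it, along the tool's axes as they then stand; what a row does not reach is not made up. The controller multiplies each number of a shift by 0.5 m and each number of a turn by 0.1 rad. A row lasts 1/10 s, in which the tool goes at most 50 mm and 8.59 degrees, less where a joint would pass 70% of its speed; a pose out of reach is approached as far as the arm can. A call with a number of a shift or a turn outside -1 to 1 is refused whole. A call with a gripper value outside its range is refused whole. "gripper" is the opening, from -1 (shut) to 1 (fully open), set as the call begins (left out, the last holds). The fingers move at their own pace and stop on an object; "grip_force" is the grip in N (left out, the last holds). Time passes only in rows, so rows that do not move let the fingers close. It gives the time, the measured TCP pose, the force, the opening and the grip force at its end, in the units of the state.
- monitor.get_obs(): the state, without advancing time (a new reading comes with each control period).
- imaging.read_camera(name): name is "scene" or "top"; returns a dict with "image" (420x560x3 uint8, red, green, blue), "range_z" (420x560 float32, m along the optical axis (not along the pixel's ray), 0 where there is no reading), "K" (3x3 intrinsics, pixels), "k1" (the pictures are not rectified: a ray, as slopes to the right and down, at radius r is drawn at 1 + k1 r^2 times it, then the intrinsics apply), "world_to_cam" (4x4, takes a point from world to camera coordinates). Camera axes: x right, y up, looking along -z (the intrinsics and any distortion apply to the point x, -y, -z); pixel columns grow to the right and rows downward; lengths in m; the calibration is good to about 2 mm. A picture is of the moment at which its call begins.
- close_job(): hands the job in; it is judged then, once.
The state is a dict: "t": time; "q": joint angles; "qd": joint speeds; "tau": joint torques, N m; "ee_pos": TCP position; "tool_rot": TCP orientation; "wrist_force": force on the tool from outside, world axes, zero at the start; "wrist_torque": the same for the moment, N m; "gripper_width": opening from 0.0 (shut) to 1.0 (fully open); "gripper_force": force on a finger pad.
Only numpy, scipy, OpenCV 4.12 (cv2) and the standard library are available. Lean on these libraries where they do the work, as an engineer would, in place of code of your own. Each camera call takes 0.05 s, during which the arm holds its last target. There are 200 camera calls.

## Task

Change over the tea: with the fingertips, push the standing-open lid of the pale wooden tea box back over so that it falls shut, and flip the shut lid of the dark wooden tea box up and right over backwards until it rests open by itself. Take them in either order, and only push: do not pick anything up. The boxes must stay where they stand, neither shoved away nor tipped and never pressed hard, and the cups, jar, shaker, bowl and matchbox must not be moved.

Things in the scene. Friction and masses are not known exactly. Their poses are not given: they have to be found in the camera images.
- dark_box: dark brown wooden tea box with a thin brass band; loose, 1.6 kg filled, rubber feet. Origin: centre of its underside; x points from front to hinge (back), y along the hinge. Base 80 deep (x) x 90 wide x 62 tall mm. On it a hollow cap lid 95 deep x 96 wide x 33 tall, walls 6 (95 tall in all when shut), flush with the base at the back; its front edge overhangs the base by 15 mm, 62 mm above the worktop
- dark_box_lid (a joint): dark brown wooden tea box with a thin brass band: lid angle, rad: 0 shut (level), 1.85 at its stop (leaning back 16 degrees past upright). Lid 0.15 kg, its hinge slightly damped, no latch, no spring. Over-centre at about 1.2: below that it falls shut, above it falls back to the stop and stays
- dark_box_hinge (a point): middle of the dark box's hinge line: back upper rim of the base, 40 mm behind its centre, 62 mm above the worktop; axes as the box. Around the boxes: a wall cabinet hangs 0.47 m above the worktop further back, a low stone upstand bounds the worktop on the right, and a full-height door post stands in front of it, about 0.45 m from the robot's base, 30 degrees to its right
- dark_box_edge (a point): middle of the lower front edge of the dark box's lid, 95 mm from the hinge line; its axes turn with the lid (x from this edge to the hinge, z out through the lid's top, so the top face lies 33 mm along z)
- pale_box: pale wooden tea box with a thin dark band; loose, 1.6 kg filled, rubber feet. Origin: centre of its underside; x points from front to hinge (back), y along the hinge. Base 80 deep (x) x 90 wide x 62 tall mm. On it a hollow cap lid 95 deep x 96 wide x 33 tall, walls 6 (95 tall in all when shut), flush with the base at the back; its front edge overhangs the base by 15 mm, 62 mm above the worktop
- pale_box_lid (a joint): pale wooden tea box with a thin dark band: lid angle, rad: 0 shut (level), 1.85 at its stop (leaning back 16 degrees past upright). Lid 0.15 kg, its hinge slightly damped, no latch, no spring. Over-centre at about 1.2: below that it falls shut, above it falls back to the stop and stays
- pale_box_hinge (a point): middle of the pale box's hinge line: back upper rim of the base, 40 mm behind its centre, 62 mm above the worktop; axes as the box. Around the boxes: a wall cabinet hangs 0.47 m above the worktop further back, a low stone upstand bounds the worktop on the right, and a full-height door post stands in front of it, about 0.45 m from the robot's base, 30 degrees to its right
- pale_box_edge (a point): middle of the lower front edge of the pale box's lid, 95 mm from the hinge line; its axes turn with the lid (x from this edge to the hinge, z out through the lid's top, so the top face lies 33 mm along z)
- cup_green: bystander: grey-green handleless cup, 62 mm wide, 58 tall (mm), loose. Origin: centre of its underside
- cup_cream: bystander: cream handleless cup, 62 mm wide, 58 tall (mm), loose. Origin: centre of its underside
- honey: bystander: honey jar with red cap, 56 mm wide, 75 tall (mm), loose. Origin: centre of its underside
- salt: bystander: glass salt shaker with grey cap, 44 mm wide, 90 tall (mm), loose. Origin: centre of its underside
- sugar_bowl: bystander: small black bowl of sugar cubes, 68 mm wide, 31 tall (mm), loose. Origin: centre of its underside
- matches: bystander: red matchbox, 37 x 54 x 15 (mm), loose. Origin: centre of its underside

How it is judged:
By the outcome, as a careful person would: the job done as asked, in the order asked, and still so for the second after the job is handed in, with the robot touching nothing.
It also fails if it takes over 64 s, if anything falls off the work surface, if the arm or the gripper's body presses on something with over 40 N, if the wrist force passes 120 N, or if a joint passes its speed limit or range.

## Working session

There is one attempt and no reset: what is moved stays moved. The work goes in short steps, Python scripts to look and compute and a tool call to move; the robot and the scene stay as the last step left them, time stands still between calls to the robot, and variables do not carry over. Pictures are saved under pics/ and viewed, at most 10 in all, crops included, and the job is handed in when it is done.

Besides the shell and the picture viewer there is one more tool, called as name(argument=value, ...) on one line, values as JSON. jog_arm: Moves the arm, as the interface text tells. Its arguments: {"type":"object","properties":{"targets":{"type":"array","items":{"type":"array"}},"gripper":{"type":"number"},"grip_force":{"type":"number"}},"required":["targets"]}

```bash
mkdir -p pics; cat > h.py <<'E'
import numpy as np, cv2
from plant import monitor, imaging, close_job
def cam(n):
    return imaging.read_camera(n)
def cloud(c):
    K=c["K"];h,w=c["range_z"].shape
    v,u=np.mgrid[:h,:w].astype(float)
    D=np.array([c["k1"],0,0,0,0],float)
    p=cv2.undistortPoints(np.stack([u.ravel(),v.ravel()],1)[:,None],K,D).reshape(h,w,2)
    z=c["range_z"]
    P=np.stack([p[...,0]*z,-p[...,1]*z,-z,np.ones_like(z)],-1)
    W=P@np.linalg.inv(c["world_to_cam"]).T
    W[z==0]=np.nan
    return W[...,:3]
E
python3 - <<'E'
from h import *
o=monitor.get_obs();print({k:np.round(v,3) for k,v in o.items()})
ims=[]
for n in("scene","top"):
    c=cam(n);np.savez(n+".npz",**c);ims.append(c["image"])
    print(n,np.round(np.linalg.inv(c["world_to_cam"]),3),c["k1"])
    cv2.imwrite(f"pics/{n}0.png",cv2.resize(c["image"][...,::-1],(800,600)))
E
```

```text
{'t': np.float64(0.0), 'q': array([ 1.6  ,  0.359,  0.011, -0.   , -1.224, -0.288]), 'qd': array([ 0.001,  0.002, -0.   ,  0.001, -0.   , -0.001]), 'tau': array([-0.0000e+00, -5.8271e+01,  2.9305e+01,  6.9970e+00,  7.0000e-03,
       -0.0000e+00]), 'ee_pos': array([0.173, 0.652, 0.237]), 'tool_rot': array([ 0.001,  0.992, -0.129, -0.   ]), 'wrist_force': array([-0.577,  0.965, -0.419]), 'wrist_torque': array([-0.057, -0.056,  0.005]), 'gripper_force': np.float64(0.0), 'gripper_width': np.float64(1.003)}
scene [[ 0.43   0.635 -0.642 -0.097]
 [-0.903  0.29  -0.318 -0.067]
 [-0.016  0.716  0.697  0.668]
 [ 0.     0.     0.     1.   ]] 0.03444827853313966
top [[-0.028  0.982 -0.188  0.305]
 [-1.    -0.026  0.009  0.235]
 [ 0.004  0.188  0.982  1.135]
 [ 0.     0.     0.     1.   ]] -0.033169944348799656
```

View pics/scene0.png

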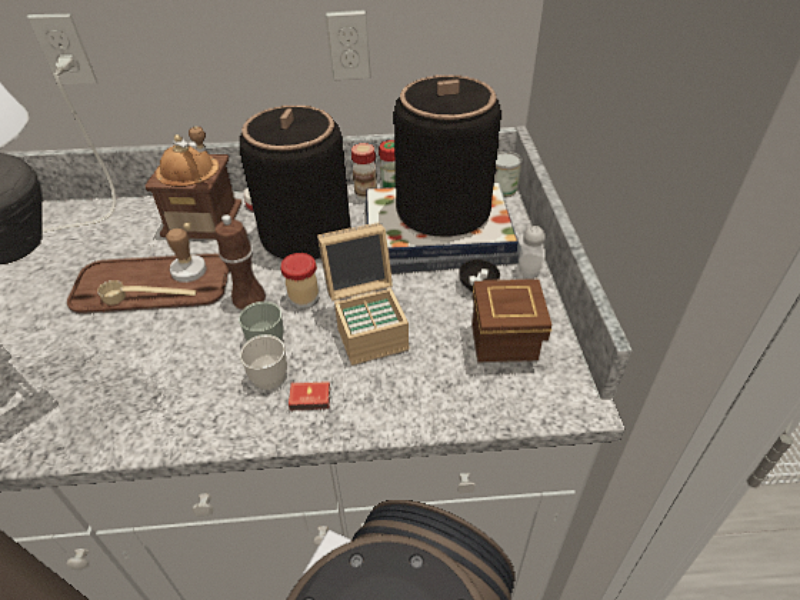

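View pics/top0.png

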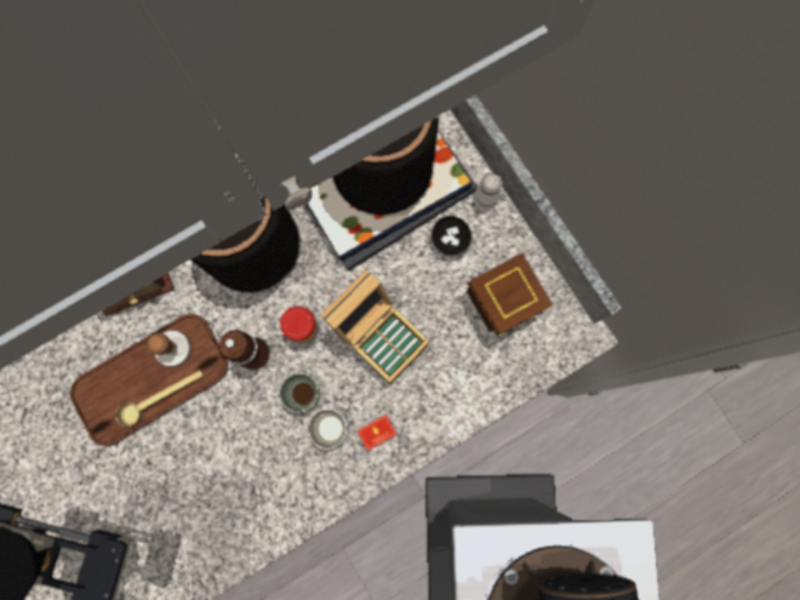

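The scene view shows the pale box open at about (370,325) and the dark box shut at (510,320), with the sugar bowl and salt shaker behind the dark box. In the top view they are at (375,330) and (510,295), with the salt at (488,190), the honey at (298,323), and the cups and matchbox in front and to the left.

```bash
python3 - <<'E'
from h import *
def poly(P,name):
    r=cv2.minAreaRect((P[:,:2]*1000).astype(np.float32));b=cv2.boxPoints(r)
    print(name,len(P),'c',np.round(r[0],1),'size',np.round(r[1],1),'ang',round(r[2],1),'\n',np.round(b,0).tolist())
for n in("top","scene"):
    c=np.load(n+".npz");W=cloud(c);im=c["image"]
    s=560/800
    def box(u0,u1,v0,v1):
        return W[int(v0*s):int(v1*s),int(u0*s):int(u1*s)].reshape(-1,3)
    d=box(455,560,245,345) if n=="top" else box(460,560,270,370)
    p=d[(d[:,2]>.085)&(d[:,2]<.105)];poly(p,n+" dark top");print(np.median(p[:,2]))
    d=box(315,435,265,390) if n=="top" else box(310,415,220,370)
    p=d[(d[:,2]>.053)&(d[:,2]<.068)];poly(p,"pale z62")
    p=d[(d[:,2]>.02)&(d[:,2]<.07)];poly(p,"pale base")
    p=d[(d[:,2]>.10)];poly(p,"pale lid");print(np.nanmax(d[:,2]))
    q=W.reshape(-1,3)
    if n=="top":
        for nm,b in dict(salt=(470,510,170,212),bowl=(428,478,212,262),honey=(275,322,300,345),green=(278,322,372,412),cream=(308,350,408,452),match=(355,400,412,452),mill=(218,272,325,370),book=(310,475,140,265)).items():
            d=box(*b);p=d[d[:,2]>.01];print(nm,np.round(np.nanmin(p,0),3),np.round(np.nanmax(p,0),3))
        d=box(560,625,200,330);p=d[(d[:,2]>.04)];print('upstand',np.round(np.nanmin(p,0),3),np.round(np.nanmax(p,0),3))
        d=box(310,550,20,170);p=d[(d[:,2]>.45)];print('cab',np.round(np.nanmin(p,0),3),np.round(np.nanmax(p,0),3))
        for u,v in((310,160),(545,30),(615,312),(205,225),(575,395),(620,340)):print(u,v,W[int(v*s),int(u*s)])
E
```

```text
top dark top 1852 c [518.8  37.7] size [ 95.4 155.7] ang 26.7 
 [[441.0, 86.0], [511.0, -53.0], [596.0, -10.0], [526.0, 129.0]]
0.09504523319066838
pale z62 843 c [414.7 288.4] size [104.3 178.1] ang 44.9 
 [[315.0, 315.0], [441.0, 188.0], [515.0, 262.0], [389.0, 388.0]]
pale base 1888 c [448.8 319.2] size [195.7 179.3] ang 41.2 
 [[316.0, 322.0], [434.0, 187.0], [581.0, 316.0], [463.0, 451.0]]
pale lid 781 c [487.4 302.9] size [47.6 96.2] ang 45.1 
 [[437.0, 320.0], [505.0, 252.0], [538.0, 286.0], [470.0, 354.0]]
0.157245213961832
salt [0.67  0.044 0.01 ] [0.738 0.114 0.094]
bowl [0.585 0.113 0.01 ] [0.664 0.186 0.034]
honey [0.443 0.369 0.013] [0.498 0.423 0.081]
green [0.335 0.364 0.01 ] [0.394 0.429 0.063]
cream [0.276 0.324 0.01 ] [0.342 0.389 0.062]
match [0.271 0.248 0.01 ] [0.327 0.309 0.022]
mill [0.406 0.453 0.01 ] [0.458 0.538 0.17 ]
book [0.519 0.101 0.01 ] [0.793 0.383 0.559]
upstand [ 0.452 -0.118  0.04 ] [ 0.638 -0.011  0.319]
cab [0.548 0.072 0.473] [0.691 0.317 0.724]
310 160 [0.54945166 0.31492463 0.5369864 ]
545 30 [0.68194024 0.08757227 0.52866995]
615 312 [ 0.46995676 -0.09120309  0.10334158]
205 225 [0.49505743 0.41506135 0.5223124 ]
575 395 [ 0.38180398 -0.23843404 -0.77360288]
620 340 [ 0.43886374 -0.1255165   0.012885  ]
scene dark top 1729 c [506.5  62.4] size [99.9 96.3] ang 26.5 
 [[440.0, 83.0], [483.0, -3.0], [573.0, 42.0], [530.0, 128.0]]
0.09409257576963481
pale z62 1094 c [507.5 313.3] size [288.4 173.2] ang 22.7 
 [[341.0, 338.0], [408.0, 178.0], [674.0, 289.0], [607.0, 449.0]]
pale base 3198 c [523.6 319.2] size [325.  177.9] ang 24.4 
 [[339.0, 333.0], [412.0, 171.0], [708.0, 305.0], [635.0, 467.0]]
pale lid 1176 c [488.8 302. ] size [50.2 96.6] ang 44.6 
 [[437.0, 319.0], [505.0, 250.0], [541.0, 285.0], [473.0, 354.0]]
0.15377303666635855
```

```bash
python3 - <<'E'
from h import *
A={n:cloud(np.load(n+".npz")).reshape(-1,3) for n in("top","scene")}
def fr(P,h,yaw):
    c,s=np.cos(yaw),np.sin(yaw);d=P-np.r_[h,0]
    return np.c_[d[:,0]*c+d[:,1]*s,-d[:,0]*s+d[:,1]*c,d[:,2]]
for n,P in A.items():
    P=P[~np.isnan(P[:,0])]
    D=fr(P,[.549,.0836],np.radians(26.5))
    for z0,z1 in((.01,.03),(.03,.05),(.068,.085),(.089,.1)):
        m=(abs(D[:,0]+.04)<.1)&(abs(D[:,1])<.07)&(D[:,2]>z0)&(D[:,2]<z1)
        if m.sum()>5: print(n,'dark',z0,z1,m.sum(),np.round(np.percentile(D[m],[2,98],axis=0)[:,:2]*1000))
    Q=fr(P,[.4636,.278],np.radians(45))
    for z0,z1 in((.01,.05),(.055,.068),(.08,.1),(.12,.14),(.144,.16)):
        m=(Q[:,0]>-.12)&(Q[:,0]<.075)&(abs(Q[:,1])<.055)&(Q[:,2]>z0)&(Q[:,2]<z1)
        if m.sum()>5: print(n,'pale',z0,z1,m.sum(),np.round(np.percentile(Q[m],[2,98],axis=0)[:,:2]*1000))
    # nearest obstacles behind lid by y bins, z bands
    for z0,z1 in((.02,.1),(.1,.18),(.18,.26),(.26,.36),(.36,.6)):
        r=[]
        for y in range(-240,160,40):
            m=(Q[:,0]>.068)&(Q[:,1]*1000>y)&(Q[:,1]*1000<y+40)&(Q[:,2]>z0)&(Q[:,2]<z1)
            r.append(int(1000*np.percentile(Q[m,0],1)) if m.sum()>8 else None)
        print(n,'behind z',z0,r)
E
```

```text
top dark 0.01 0.03 59 [[-80.  23.]
 [ 59.  47.]]
top dark 0.03 0.05 44 [[-78.  19.]
 [ 58.  47.]]
top dark 0.068 0.085 69 [[-95. -29.]
 [ -4.  50.]]
top dark 0.089 0.1 1797 [[-93. -44.]
 [ -2.  48.]]
top pale 0.01 0.05 672 [[-79. -38.]
 [ -5.  46.]]
top pale 0.055 0.068 765 [[-79. -43.]
 [ 23.  45.]]
top pale 0.08 0.1 184 [[  7. -44.]
 [ 34.  49.]]
top pale 0.12 0.14 30 [[ 17. -46.]
 [ 41.  49.]]
top pale 0.144 0.16 625 [[ 26. -46.]
 [ 57.  47.]]
top behind z 0.02 [68, 70, 79, 91, 99, 180, 170, 69, 68, 95]
top behind z 0.1 [90, 90, 104, 158, None, 180, 170, 170, 183, 96]
top behind z 0.18 [90, 91, 103, 154, None, 181, 171, 171, 184, None]
top behind z 0.26 [102, 103, 117, None, None, None, None, None, None, None]
top behind z 0.36 [None, None, 68, 68, 74, 68, 71, 106, 117, 128]
scene dark 0.01 0.03 311 [[-81. -42.]
 [-18.  45.]]
scene dark 0.03 0.05 265 [[-81. -43.]
 [-11.  45.]]
scene dark 0.068 0.085 336 [[-96. -45.]
 [-14.  48.]]
scene dark 0.089 0.1 1633 [[-94. -45.]
 [ -3.  46.]]
scene pale 0.01 0.05 1159 [[-81. -41.]
 [ -4.  44.]]
scene pale 0.055 0.068 866 [[-80. -45.]
 [ 25.  44.]]
scene pale 0.08 0.1 413 [[  8. -47.]
 [ 35.  47.]]
scene pale 0.12 0.14 321 [[ 18. -47.]
 [ 45.  47.]]
scene pale 0.144 0.16 405 [[ 25. -47.]
 [ 57.  46.]]
scene behind z 0.02 [68, 71, 82, 91, 98, 178, 169, 68, 68, 97]
scene behind z 0.1 [90, 91, 106, 166, 222, 179, 169, 170, 185, 96]
scene behind z 0.18 [90, 91, 105, 167, 224, 182, 171, 172, 187, 465]
scene behind z 0.26 [103, 105, 124, 393, 407, 421, 433, 444, 453, 464]
scene behind z 0.36 [None, None, None, None, None, None, None, None, None, None]
```

```bash
cat >> h.py <<'E'
from scipy.spatial.transform import Rotation as Ro
BX=dict(pale=((.4636,.278),np.radians(45)),dark=((.549,.0836),np.radians(26.5)))
def to(box,x,y,z,tilt=None):
    """TCP target in hinge frame (mm; z above worktop), tilt deg -> needed shift & turn in jog units"""
    h,a=BX[box];o=monitor.get_obs();w=np.asarray(o["tool_rot"]);R=Ro.from_quat(np.r_[w[1:],w[0]])
    p=np.r_[h,0]+np.array([x*np.cos(a)-y*np.sin(a),x*np.sin(a)+y*np.cos(a),z])/1000
    s=R.inv().apply(p-o["ee_pos"])/.5
    out=[box,(x,y,z),'shift',np.round(s,3)]
    if tilt is not None:
        X=np.array([np.cos(a),np.sin(a),0]);Y=np.array([np.sin(a),-np.cos(a),0]);t=np.radians(tilt);Z=np.array([0,0,-1.])
        T=Ro.from_matrix(np.c_[np.cos(t)*X-np.sin(t)*Z,Y,np.cos(t)*Z+np.sin(t)*X])
        out+=['turn',np.round((R.inv()*T).as_rotvec()/.1,2)]
    print(*out)
def st():
    o=monitor.get_obs();print('t',o["t"],'p',np.round(o["ee_pos"],3),'q',np.round(o["q"],2),'F',np.round(o["wrist_force"],1))
    for b,(h,a) in BX.items():
        d=o["ee_pos"][:2]-h;print(b,np.round(1000*np.r_[d[0]*np.cos(a)+d[1]*np.sin(a),-d[0]*np.sin(a)+d[1]*np.cos(a),o["ee_pos"][2]]))
E
python3 -c "
from h import *
st();to('pale',0,10,280,25)"
```

```text
t 0.1 p [0.173 0.652 0.237] q [ 1.6   0.36  0.01 -0.   -1.22 -0.29] F [ 0.7 -0.4 -0.7]
pale [ 59. 470. 237.]
dark [-83. 677. 237.]
pale (0, 10, 280) shift [ 0.737  0.564 -0.086] turn [  2.29   3.96 -10.27]
```

jog_arm(targets=[[[0,0,0],[0,0,-1]],[[0,0,0],[0,0,-1]],[[0,0,0],[0,0,-1]],[[0,0,0],[0,0,-1]],[[0,0,0],[0,0,-1]],[[0,0,0],[0,0,-1]],[[0,0,0],[0,0,-1]],[[0,0,0],[0,0,-1]],[[0,0,0],[0,0,-1]],[[0,0,0],[0,0,-1]]], gripper=-1)

```text
t: 1.1
ee_pos: [0.1727, 0.6522, 0.237]
tool_rot: [0.0, 0.931, 0.364, -0.0]
wrist_force: [0.7, 0.4, -0.3]
gripper_width: 0.155
gripper_force: 0.0
```

```bash
python3 -c "
from h import *
st();to('pale',-40,10,280,25)"
```

```text
t 1.1 p [0.173 0.652 0.237] q [ 1.6   0.36  0.01 -0.   -1.22  0.72] F [ 0.7  0.4 -0.3]
pale [ 59. 470. 237.]
dark [-83. 677. 237.]
pale (-40, 10, 280) shift [-0.161  0.928 -0.085] turn [ 0.09  4.37 -0.39]
```

jog_arm(targets=[[[-0.016,0.09,-0.01],[0,0,-0.4]],[[-0.016,0.09,-0.01],[0,0,0]],[[-0.016,0.09,-0.01],[0,0,0]],[[-0.016,0.09,-0.01],[0,0,0]],[[-0.016,0.09,-0.01],[0,0,0]],[[-0.016,0.09,-0.01],[0,0,0]],[[-0.016,0.09,-0.01],[0,0,0]],[[-0.016,0.09,-0.01],[0,0,0]],[[-0.016,0.09,0],[0,0,0]],[[-0.016,0.09,0],[0,0,0]]])

```text
t: 2.1
ee_pos: [0.4318, 0.2739, 0.2777]
tool_rot: [-0.0, 0.925, 0.381, 0.0]
wrist_force: [0.0, 0.8, 0.2]
gripper_width: 0.006
gripper_force: 0.0
```

jog_arm(targets=[[[0,0,0],[0,1,0]],[[0,0,0],[0,1,0]],[[0,0,0],[0,1,0]],[[0,0,0],[0,1,0]],[[0,0,0],[0,0.4,0]],[[0,0,0],[0,0,0]]])

```text
t: 2.7
ee_pos: [0.4301, 0.2741, 0.277]
tool_rot: [-0.083, 0.902, 0.372, 0.202]
wrist_force: [-0.4, -0.1, 0.8]
gripper_width: 0.001
gripper_force: 0.0
```

```bash
python3 -c "
from h import *
st();to('pale',80,10,215,25);to('pale',75,10,140,25)
c=cam('scene');cv2.imwrite('pics/s1.png',cv2.resize(c['image'][...,::-1],(800,600)))"
```

```text
t 2.7 p [0.43  0.274 0.277] q [ 1.03 -0.21 -0.67  0.17 -0.69  1.22] F [-0.4 -0.1  0.8]
pale [-26.  21. 277.]
dark [-21. 223. 277.]
pale (80, 10, 215) shift [0.14  0.021 0.203] turn [ 0.02 -0.04 -0.04]
pale (75, 10, 140) shift [0.067 0.021 0.334] turn [ 0.02 -0.04 -0.04]
```

View pics/s1.png

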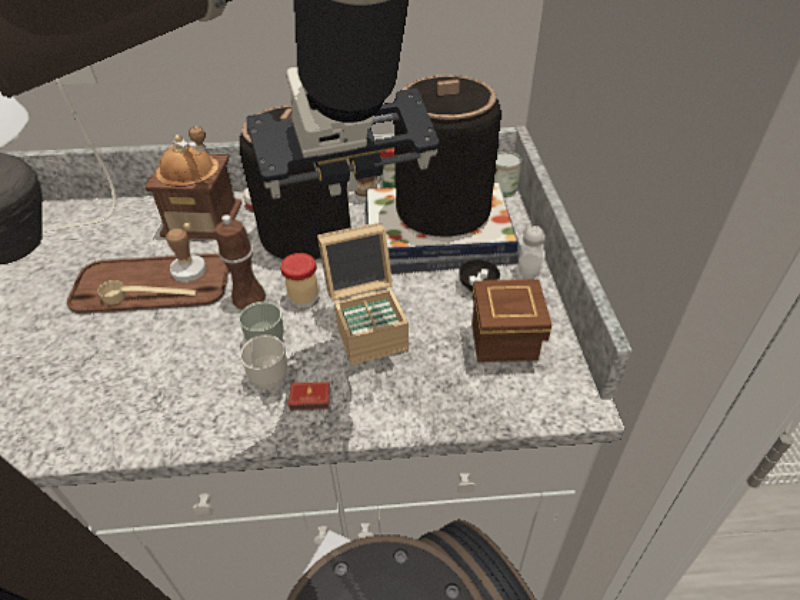

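The gripper hangs above the pale lid, tilted forward and shut, with its fingers at about (365,165); the boxes haven't moved.

jog_arm(targets=[[[0.029,0.004,0.041],[0,0,0]],[[0.029,0.004,0.041],[0,0,0]],[[0.029,0.004,0.041],[0,0,0]],[[0.029,0.004,0.041],[0,0,0]],[[0.029,0.004,0.041],[0,0,0]],[[0,0,0],[0,0,0]],[[-0.016,0,0.034],[0,0,0]],[[-0.016,0,0.034],[0,0,0]],[[0,0,0],[0,0,0]]])

```text
t: 3.65
ee_pos: [0.5152, 0.3443, 0.1752]
tool_rot: [-0.082, 0.903, 0.372, 0.199]
wrist_force: [-0.6, -0.2, 0.2]
gripper_width: 0.001
gripper_force: 0.0
```

```bash
python3 -c "
from h import *
st();to('pale',80,10,140,25)
c=cam('scene');cv2.imwrite('pics/s2.png',cv2.resize(c['image'][100:310,140:420,::-1],(800,600)))"
```

```text
t 3.65 p [0.515 0.344 0.175] q [ 0.94  0.11 -0.63  0.17 -0.41  1.27] F [-0.6 -0.2  0.2]
pale [ 83.  10. 175.]
dark [ 86. 248. 175.]
pale (80, 10, 140) shift [-0.036  0.001  0.061] turn [ 0.03  0.02 -0.04]
```

View pics/s2.png

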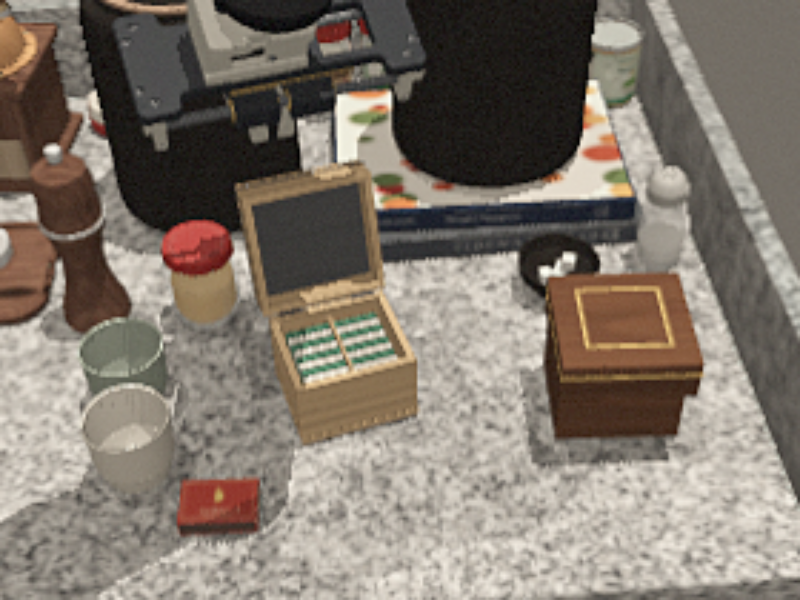

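The fingers hang behind the top edge of the pale lid, at crop pixel (270,130), and nothing has been disturbed. Next I lower them, then pull forward.

jog_arm(targets=[[[-0.016,0,0.03],[0,0,0]],[[-0.016,0,0.03],[0,0,0]],[[0,0,0],[0,0,0]],[[-0.009,0,-0.005],[0,0,0]],[[-0.009,0,-0.005],[0,0,0]],[[-0.009,0,-0.005],[0,0,0]],[[-0.009,0,-0.005],[0,0,0]],[[-0.009,0,-0.005],[0,0,0]]])

```text
t: 4.5
ee_pos: [0.4992, 0.3298, 0.1509]
tool_rot: [-0.086, 0.901, 0.372, 0.207]
wrist_force: [8.9, 0.7, 12.3]
gripper_width: 0.005
gripper_force: 6.2
```

jog_arm(targets=[[[-0.009,0,-0.006],[0,0,0]],[[-0.009,0,-0.006],[0,0,0]],[[-0.009,0,-0.006],[0,0,0]],[[-0.009,0,-0.006],[0,0,0]],[[-0.009,0,-0.006],[0,0,0]],[[0,0,0],[0,0,0]]])

```text
t: 5.1
ee_pos: [0.4771, 0.3069, 0.1508]
tool_rot: [-0.083, 0.902, 0.371, 0.202]
wrist_force: [-0.6, -0.3, 0.7]
gripper_width: 0.004
gripper_force: 0.2
```

```bash
python3 -c "
from h import *
st();c=cam('scene');cv2.imwrite('pics/s3.png',cv2.resize(c['image'][100:310,140:420,::-1],(800,600)))"
```

```text
t 5.1 p [0.477 0.307 0.151] q [ 0.96  0.05 -0.8   0.26 -0.29  1.16] F [-0.6 -0.3  0.7]
pale [ 30.  11. 151.]
dark [ 35. 232. 151.]
```

View pics/s3.png

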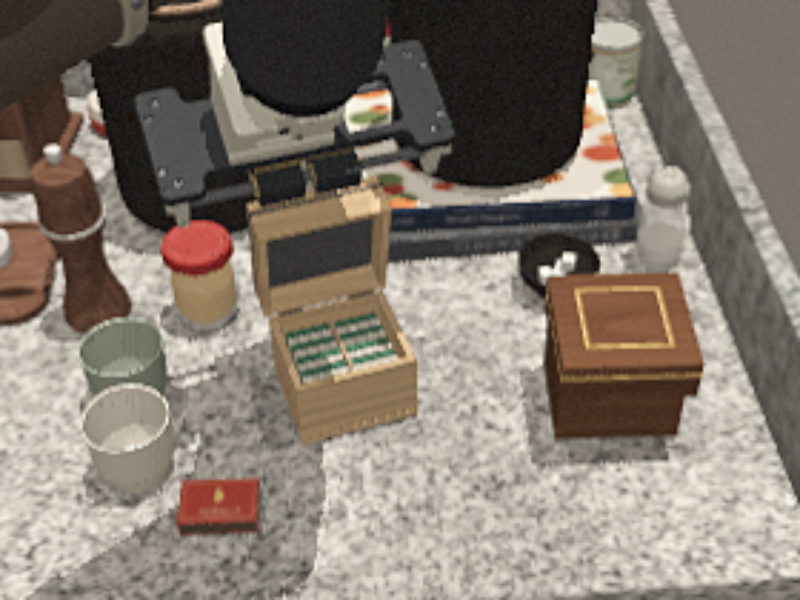

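The lid is coming over and is now near upright, with the fingers behind it at (310,180). The box hasn't moved. I'll keep pulling.

jog_arm(targets=[[[-0.008,0,-0.006],[0,0,0]],[[-0.008,0,-0.006],[0,0,0]],[[-0.008,0,-0.006],[0,0,0]],[[-0.008,0,-0.006],[0,0,0]],[[-0.008,0,-0.005],[0,0,0]],[[-0.008,0,-0.005],[0,0,0]]])

```text
t: 5.75
ee_pos: [0.4566, 0.2866, 0.1551]
tool_rot: [-0.083, 0.902, 0.372, 0.202]
wrist_force: [0.4, -0.3, -1.4]
gripper_width: 0.005
gripper_force: 0.1
```

jog_arm(targets=[[[-0.008,0,-0.005],[0,0,0]],[[-0.008,0,-0.005],[0,0,0]],[[-0.008,0,-0.005],[0,0,0]],[[0,0,0],[0,0,0]],[[0,0,-0.03],[0,0,0]],[[0,0,-0.05],[0,0,0]],[[0,0,-0.05],[0,0,0]],[[0,0,0],[0,0,0]],[[0,0,0],[0,0,0]]])

```text
t: 6.65
ee_pos: [0.4274, 0.2579, 0.2162]
tool_rot: [-0.084, 0.902, 0.371, 0.203]
wrist_force: [0.8, -0.5, -0.5]
gripper_width: 0.005
gripper_force: 0.0
```

```bash
python3 -c "
from h import *
st();to('dark',-140,15,260,45)
c=cam('scene');cv2.imwrite('pics/s4.png',cv2.resize(c['image'][100:310,140:420,::-1],(800,600)))"
```

```text
t 6.65 p [0.427 0.258 0.216] q [ 1.01 -0.17 -0.8   0.19 -0.52  1.2 ] F [ 0.8 -0.5 -0.5]
pale [-40.  11. 216.]
dark [-31. 210. 216.]
dark (-140, 15, 260) shift [-0.26   0.302 -0.22 ] turn [-1.85  3.41  2.62]
```

View pics/s4.png

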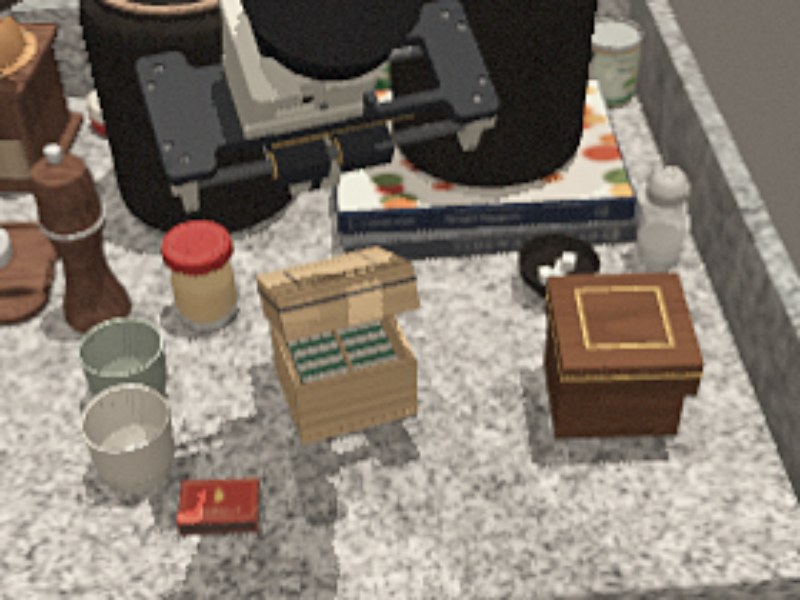

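The pale lid is past centre and falling shut slowly on its damper, at (340,290). Now I go to the dark box.

jog_arm(targets=[[[-0.03,0.038,-0.028],[0,0,0]],[[-0.03,0.038,-0.028],[0,0,0]],[[-0.03,0.038,-0.028],[0,0,0]],[[-0.03,0.038,-0.028],[0,0,0]],[[-0.03,0.038,-0.028],[0,0,0]],[[-0.03,0.038,-0.028],[0,0,0]],[[-0.03,0.038,-0.028],[0,0,0]],[[-0.03,0.038,-0.028],[0,0,0]],[[0,0,0],[0,0,0]]])

```text
t: 7.6
ee_pos: [0.424, 0.0369, 0.2656]
tool_rot: [-0.082, 0.903, 0.37, 0.202]
wrist_force: [-0.3, -0.2, -0.3]
gripper_width: 0.005
gripper_force: 0.0
```

```bash
python3 -c "
from h import *
st();to('dark',-140,15,260,45)"
```

```text
t 7.6 p [0.424 0.037 0.266] q [ 0.4  -0.29 -0.59 -0.21 -0.86  2.05] F [-0.3 -0.2 -0.3]
pale [-198. -142.  266.]
dark [-133.   14.  266.]
dark (-140, 15, 260) shift [-0.017 -0.006  0.004] turn [-1.81  3.43  2.58]
```

jog_arm(targets=[[[0,0,0],[-0.45,0.85,0.65]],[[0,0,0],[-0.45,0.85,0.65]],[[0,0,0],[-0.45,0.85,0.65]],[[0,0,0],[-0.45,0.85,0.65]],[[0,0,0],[0,0,0]]])

```text
t: 8.1
ee_pos: [0.4272, 0.0316, 0.2676]
tool_rot: [-0.087, 0.903, 0.23, 0.351]
wrist_force: [1.2, -0.1, -0.1]
gripper_width: 0.002
gripper_force: 0.0
```

```bash
python3 -c "
from h import *
st();to('dark',-140,15,260,45);to('dark',-130,15,53,45);to('dark',-112,15,53,45)"
```

```text
t 8.1 p [0.427 0.032 0.268] q [ 0.6  -0.53 -1.01  0.2  -0.36  1.32] F [ 1.2 -0.1 -0.1]
pale [-200. -148.  268.]
dark [-132.    8.  268.]
dark (-140, 15, 260) shift [-0.021 -0.015  0.001] turn [-0.21  0.44  0.27]
dark (-130, 15, 53) shift [-0.286 -0.016  0.32 ] turn [-0.21  0.44  0.27]
dark (-112, 15, 53) shift [-0.26  -0.014  0.344] turn [-0.21  0.44  0.27]
```

```bash
python3 -c "
from h import *
to('dark',-140,15,200,27)"
```

```text
dark (-140, 15, 200) shift [-0.102 -0.015  0.089] turn [-0.17 -2.7   0.3 ]
```

jog_arm(targets=[[[0,0,0],[-0.06,-0.9,0.1]],[[0,0,0],[-0.06,-0.9,0.1]],[[0,0,0],[-0.06,-0.9,0.1]],[[0,0,0],[0,0,0]]])

```text
t: 8.5
ee_pos: [0.43, 0.033, 0.2688]
tool_rot: [-0.051, 0.947, 0.225, 0.224]
wrist_force: [0.3, -0.6, 0.1]
gripper_width: 0.011
gripper_force: 0.0
```

```bash
python3 -c "
from h import *
st();to('dark',-140,15,130,27)"
```

```text
t 8.5 p [0.43  0.033 0.269] q [ 0.59 -0.38 -0.77  0.09 -0.72  1.39] F [ 0.3 -0.6  0.1]
pale [-197. -149.  269.]
dark [-129.    8.  269.]
dark (-140, 15, 130) shift [-0.144 -0.015  0.238] turn [0.02 0.07 0.04]
```

jog_arm(targets=[[[-0.024,-0.0025,0.04],[0,0,0]],[[-0.024,-0.0025,0.04],[0,0,0]],[[-0.024,-0.0025,0.04],[0,0,0]],[[-0.024,-0.0025,0.04],[0,0,0]],[[0,0,0],[0,0,0]]])

```text
t: 9.0
ee_pos: [0.4175, 0.0309, 0.1711]
tool_rot: [-0.051, 0.947, 0.224, 0.223]
wrist_force: [-0.6, -0.3, -0.3]
gripper_width: 0.004
gripper_force: 0.0
```

```bash
python3 -c "
from h import *
st();to('dark',-140,15,130,27);to('dark',-125,15,50,27)"
```

```text
t 9.0 p [0.417 0.031 0.171] q [ 0.61 -0.3  -1.    0.17 -0.42  1.28] F [-0.6 -0.3 -0.3]
pale [-207. -142.  171.]
dark [-141.   12.  171.]
dark (-140, 15, 130) shift [-0.034 -0.007  0.075] turn [0.03 0.1  0.02]
dark (-125, 15, 50) shift [-0.079 -0.008  0.231] turn [0.03 0.1  0.02]
```

jog_arm(targets=[[[0,0,0],[0,-0.95,0]],[[0,0,0],[0,-0.95,0]],[[0,0,0],[0,-0.95,0]],[[0,0,0],[0,0,0]]])

```text
t: 9.4
ee_pos: [0.4228, 0.0342, 0.1767]
tool_rot: [-0.02, 0.969, 0.229, 0.089]
wrist_force: [-0.6, -0.0, -0.2]
gripper_width: 0.006
gripper_force: 0.0
```

```bash
python3 -c "
from h import *
st();to('dark',-125,12,54,10)"
```

```text
t 9.4 p [0.423 0.034 0.177] q [ 0.57 -0.13 -0.73  0.03 -0.79  1.44] F [-0.6 -0.  -0.2]
pale [-201. -143.  177.]
dark [-135.   12.  177.]
dark (-125, 12, 54) shift [-0.025 -0.     0.245] turn [ 0.02 -0.08  0.02]
```

jog_arm(targets=[[[-0.006,0,0.06],[0,0,0]],[[-0.006,0,0.06],[0,0,0]],[[-0.006,0,0.06],[0,0,0]],[[-0.006,0,0.06],[0,0,0]],[[0,0,0],[0,0,0]]])

```text
t: 9.9
ee_pos: [0.4273, 0.0354, 0.0524]
tool_rot: [-0.019, 0.97, 0.228, 0.087]
wrist_force: [-1.2, -1.1, 0.2]
gripper_width: 0.002
gripper_force: 0.0
```

```bash
python3 -c "
from h import *
st();to('dark',-104,12,54,15)
c=cam('scene');cv2.imwrite('pics/s5.png',cv2.resize(c['image'][100:310,240:520,::-1],(800,600)))"
```

```text
t 9.9 p [0.427 0.035 0.052] q [ 0.57  0.09 -0.91  0.06 -0.4   1.42] F [-1.2 -1.1  0.2]
pale [-197. -146.   52.]
dark [-130.   11.   52.]
dark (-104, 12, 54) shift [ 0.053 -0.002  0.006] turn [0.03 0.84 0.  ]
```

View pics/s5.png

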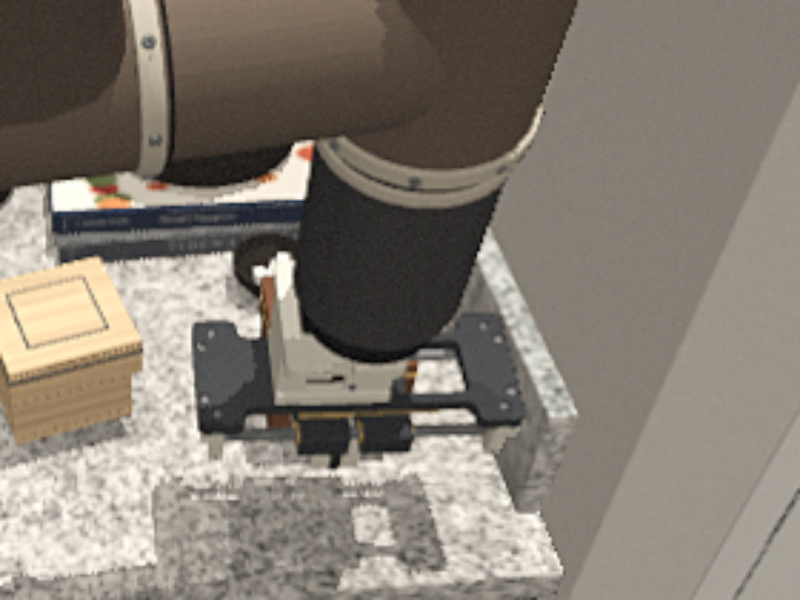

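The pale lid is fully shut, at (70,310). The fingers are in front of the dark box, low, at (350,440). Next I increase the tilt and move in.

jog_arm(targets=[[[0.012,0,0.001],[0,0,0]],[[0.012,0,0.001],[0,0.7,0]],[[0.006,0,0],[0,0.7,0]],[[0,0,0],[0,0,0]]])

```text
t: 10.35
ee_pos: [0.447, 0.0437, 0.0615]
tool_rot: [-0.039, 0.96, 0.227, 0.16]
wrist_force: [-0.1, 0.7, 0.7]
gripper_width: 0.009
gripper_force: 0.0
```

```bash
python3 -c "
from h import *
st();to('dark',-103,12,54,20);to('dark',-103,12,74,20)"
```

```text
t 10.35 p [0.447 0.044 0.061] q [ 0.56  0.05 -1.01  0.16 -0.18  1.32] F [-0.1  0.7  0.7]
pale [-177. -154.   61.]
dark [-109.   10.   61.]
dark (-103, 12, 54) shift [ 0.007 -0.004  0.018] turn [-0.02  0.19  0.01]
dark (-103, 12, 74) shift [ 0.02  -0.004 -0.02 ] turn [-0.02  0.19  0.01]
```

jog_arm(targets=[[[0.0035,0,0.004],[0,0,0]],[[0.0035,0,0.004],[0,0,0]],[[0,0,0],[0,0,0]]])

```text
t: 10.65
ee_pos: [0.4486, 0.0443, 0.0555]
tool_rot: [-0.037, 0.961, 0.227, 0.155]
wrist_force: [0.6, -0.1, 0.7]
gripper_width: 0.007
gripper_force: 0.0
```

```bash
python3 -c "
from h import *
st()"
```

```text
t 10.65 p [0.449 0.044 0.055] q [ 0.56  0.07 -1.01  0.17 -0.17  1.31] F [ 0.6 -0.1  0.7]
pale [-176. -155.   55.]
dark [-107.   10.   55.]
```

jog_arm(targets=[[[0.0038,0,0.0013],[0,0,0]],[[0.0038,0,0.0013],[0,0,0]],[[0,0,0],[0,0,0]]])

```text
t: 10.95
ee_pos: [0.452, 0.046, 0.0553]
tool_rot: [-0.037, 0.961, 0.227, 0.155]
wrist_force: [0.5, 0.2, -0.5]
gripper_width: 0.003
gripper_force: 0.0
```

```bash
python3 -c "
from h import *
st()"
```

```text
t 10.95 p [0.452 0.046 0.055] q [ 0.56  0.08 -1.    0.17 -0.17  1.32] F [ 0.5  0.2 -0.5]
pale [-172. -156.   55.]
dark [-104.   10.   55.]
```

jog_arm(targets=[[[0.0038,0,0.0013],[0,0,0]],[[0.0038,0,0.0013],[0,0,0]],[[0,0,0],[0,0,0]]])

```text
t: 11.25
ee_pos: [0.453, 0.046, 0.054]
tool_rot: [-0.037, 0.961, 0.226, 0.153]
wrist_force: [-8.1, -2.7, 1.5]
gripper_width: 0.011
gripper_force: 3.3
```

jog_arm(targets=[[[0.001,0,-0.006],[0,0,0]],[[0.002,0,-0.006],[0,0,0]],[[0.002,0,-0.006],[0,0,0]],[[0.002,0,-0.006],[0,0,0]]])

```text
t: 11.65
ee_pos: [0.4537, 0.0465, 0.0673]
tool_rot: [-0.037, 0.961, 0.226, 0.154]
wrist_force: [-3.3, -2.9, -0.6]
gripper_width: 0.007
gripper_force: 2.1
```

```bash
python3 -c "
from h import *
st()
W=cloud(cam('top'));h,a=BX['dark'];d=W.reshape(-1,3)-np.r_[h,0]
x=d[:,0]*np.cos(a)+d[:,1]*np.sin(a);y=-d[:,0]*np.sin(a)+d[:,1]*np.cos(a)
for lo in range(-110,20,10):
    m=(x*1000>lo)&(x*1000<lo+10)&(abs(y)<.048)&(d[:,2]>.06)&(d[:,2]<.25)
    if m.sum()>3: print(lo,m.sum(),np.round(np.percentile(d[m,2],[5,50,95])*1000))
"
```

```text
t 11.65 p [0.454 0.047 0.067] q [ 0.56  0.06 -0.97  0.13 -0.23  1.36] F [-3.3 -2.9 -0.6]
pale [-171. -157.   67.]
dark [-102.    9.   67.]
-110 156 [144. 152. 168.]
-100 206 [142. 151. 155.]
-90 152 [104. 109. 151.]
-80 195 [103. 106. 109.]
-70 187 [102. 105. 108.]
-60 188 [100. 103. 106.]
-50 191 [ 98. 102. 105.]
-40 189 [ 97. 101. 103.]
-30 188 [ 96.  99. 103.]
-20 180 [ 94.  98. 101.]
-10 182 [93. 96. 99.]
0 78 [92. 95. 98.]
```

The lid is rising with the finger: its top face slopes about 0.14 rad. I'll carry on along the arc.

jog_arm(targets=[[[0.0055,0,-0.0087],[0,0,0]],[[0.0055,0,-0.0087],[0,0,0]],[[0.0055,0,-0.0087],[0,0,0]],[[0.0086,0,-0.0095],[0,0,0]],[[0.0086,0,-0.0095],[0,0,0]],[[0.0086,0,-0.0095],[0,0,0]]])

```text
t: 12.3
ee_pos: [0.4641, 0.0517, 0.1002]
tool_rot: [-0.037, 0.961, 0.226, 0.154]
wrist_force: [-4.1, -2.9, 1.5]
gripper_width: 0.004
gripper_force: 2.1
```

```bash
cat > lid.py <<'E'
from h import *
st()
for n in ('top','scene'):
    W=cloud(cam(n));h,a=BX['dark'];d=W.reshape(-1,3)-np.r_[h,0]
    x=d[:,0]*np.cos(a)+d[:,1]*np.sin(a);y=-d[:,0]*np.sin(a)+d[:,1]*np.cos(a)
    for lo in range(-80,80,20):
        m=(x*1000>lo)&(x*1000<lo+20)&(abs(y)<.048)&(d[:,2]>.06)&(d[:,2]<.25)
        if m.sum()>3: print(n,lo,m.sum(),np.round(np.percentile(d[m,2],[5,50,95])*1000))
E
python3 lid.py; python3 -c "
from h import *
to('dark',-80,12,117,18.5)"
```

```text
t 12.3 p [0.464 0.052 0.1  ] q [ 0.56  0.01 -0.89  0.08 -0.36  1.41] F [-4.1 -2.9  1.5]
pale [-160. -160.  100.]
dark [-90.   9. 100.]
top -80 350 [120. 135. 186.]
top -60 383 [122. 128. 134.]
top -40 362 [111. 117. 124.]
top -20 352 [100. 106. 112.]
top 0 262 [ 90.  96. 100.]
scene -80 150 [ 60.  62. 132.]
scene -60 13 [60. 61. 92.]
scene -40 9 [60. 61. 62.]
dark (-80, 12, 117) shift [ 0.026 -0.005 -0.024] turn [-0.02  0.    0.  ]
```

jog_arm(targets=[[[0.0098,0,-0.0077],[0,0,0]],[[0.0098,0,-0.0077],[0,0,0]],[[0.0098,0,-0.0077],[0,0,0]],[[0.0114,0,-0.0053],[0,0,0]],[[0.0114,0,-0.0053],[0,0,0]],[[0.0114,0,-0.0053],[0,0,0]]])

```text
t: 13.0
ee_pos: [0.4877, 0.0638, 0.1298]
tool_rot: [-0.038, 0.961, 0.227, 0.156]
wrist_force: [0.7, 0.1, 0.3]
gripper_width: 0.004
gripper_force: 0.2
```

```bash
python3 lid.py
```

```text
t 13.0 p [0.488 0.064 0.13 ] q [ 0.55 -0.   -0.79  0.06 -0.46  1.43] F [0.7 0.1 0.3]
pale [-134. -168.  130.]
dark [-64.  10. 130.]
top -80 190 [205. 214. 231.]
top -60 305 [145. 210. 217.]
top -40 418 [146. 154. 158.]
top -20 332 [120. 133. 145.]
top 0 290 [ 92. 106. 117.]
top 20 82 [83. 87. 91.]
scene -80 205 [ 60.  63. 222.]
scene -60 89 [ 60. 139. 207.]
scene -40 50 [ 60.  63. 157.]
scene -20 115 [60. 62. 90.]
scene 0 37 [63. 69. 77.]
```

jog_arm(targets=[[[0.0123,0,-0.0033],[0,0,0]],[[0.0123,0,-0.0033],[0,0,0]],[[0.0123,0,-0.0033],[0,0,0]],[[0.0126,0,-0.0006],[0,0,0]],[[0.0126,0,-0.0006],[0,0,0]],[[0.0126,0,-0.0006],[0,0,0]],[[0.0095,0,0.0012],[0,0,0]],[[0.0095,0,0.0012],[0,0,0]],[[0.0095,0,0.0012],[0,0,0]]])

```text
t: 14.0
ee_pos: [0.5299, 0.0848, 0.1493]
tool_rot: [-0.038, 0.961, 0.226, 0.156]
wrist_force: [0.1, 0.6, 0.4]
gripper_width: 0.003
gripper_force: 0.0
```

```bash
python3 lid.py; python3 -c "
from h import *
c=cam('scene');cv2.imwrite('pics/s6.png',cv2.resize(c['image'][100:310,240:520,::-1],(800,600)))"
```

```text
t 14.0 p [0.53  0.085 0.149] q [ 0.54  0.05 -0.68  0.05 -0.52  1.46] F [0.1 0.6 0.4]
pale [ -90. -184.  149.]
dark [-17.  10. 149.]
top -40 15 [242. 248. 250.]
top -20 298 [222. 233. 237.]
top 0 245 [154. 157. 161.]
top 20 252 [154. 157. 160.]
scene -80 1252 [ 61. 216. 246.]
scene -60 72 [ 60. 202. 230.]
scene -40 225 [ 61. 154. 249.]
scene -20 148 [ 60.  62. 227.]
scene 0 543 [ 64.  68. 156.]
scene 20 643 [ 67.  89. 116.]
```

View pics/s6.png

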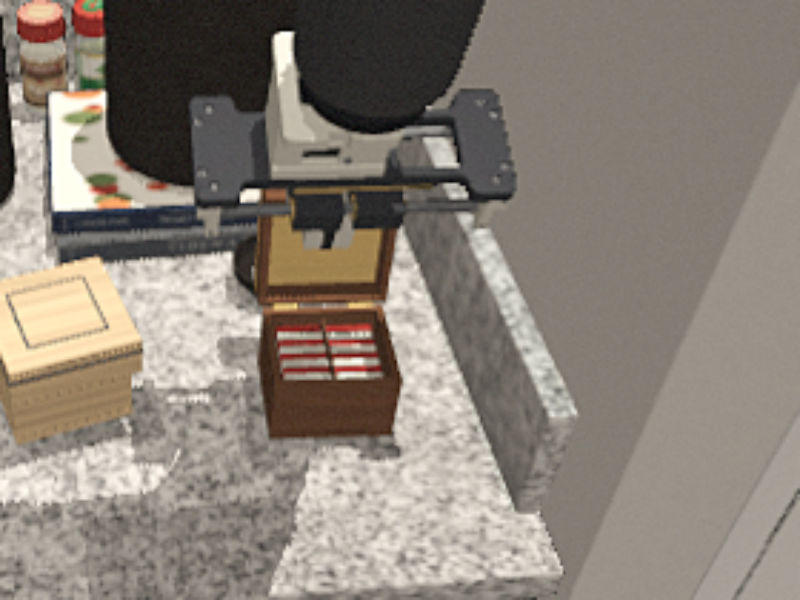

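The dark lid is past centre, held by nothing, and falling back towards its stop at (325,245). I back away forwards and up.

jog_arm(targets=[[[-0.028,0,-0.01],[0,0,0]],[[-0.028,0,-0.01],[0,0,0]],[[-0.028,0,-0.01],[0,0,0]],[[0.01,0,-0.05],[0,0,0]],[[0.01,0,-0.05],[0,0,0]],[[0.01,0,-0.05],[0,0,0]],[[0,0,0],[0,0,0]],[[0,0,0],[0,0,0]],[[0,0,0],[0,0,0]],[[0,0,0],[0,0,0]]])

```text
t: 15.15
ee_pos: [0.4805, 0.06, 0.2252]
tool_rot: [-0.037, 0.961, 0.226, 0.155]
wrist_force: [-0.7, 0.3, -0.4]
gripper_width: 0.005
gripper_force: 0.0
```

jog_arm(targets=[[[0,0,0],[0,0,0]],[[0,0,0],[0,0,0]],[[0,0,0],[0,0,0]],[[0,0,0],[0,0,0]],[[0,0,0],[0,0,0]],[[0,0,0],[0,0,0]],[[0,0,0],[0,0,0]],[[0,0,0],[0,0,0]],[[0,0,0],[0,0,0]],[[0,0,0],[0,0,0]]])

```text
t: 16.15
ee_pos: [0.4812, 0.0604, 0.2262]
tool_rot: [-0.038, 0.961, 0.226, 0.156]
wrist_force: [0.5, -0.3, -0.6]
gripper_width: 0.005
gripper_force: 0.0
```

```bash
python3 -c "
from h import *
st();c=cam('scene');W=cloud(c).reshape(-1,3);W=W[~np.isnan(W[:,0])]
for b,(h,a) in BX.items():
    d=W-np.r_[h,0];x=d[:,0]*np.cos(a)+d[:,1]*np.sin(a);y=-d[:,0]*np.sin(a)+d[:,1]*np.cos(a)
    for z0,z1 in((.01,.05),(.055,.066),(.085,.1),(.144,.16)):
        m=(x>-.12)&(x<.075)&(abs(y)<.06)&(d[:,2]>z0)&(d[:,2]<z1)
        if m.sum()>5: print(b,z0,m.sum(),np.round(np.percentile(np.c_[x,y][m],[2,98],axis=0)*1000))
cv2.imwrite('pics/s7.png',cv2.resize(c['image'][...,::-1],(800,600)))"
```

```text
t 16.15 p [0.481 0.06  0.226] q [ 0.55 -0.14 -0.65  0.04 -0.74  1.46] F [ 0.5 -0.3 -0.6]
pale [-141. -166.  226.]
dark [-71.   9. 226.]
pale 0.01 581 [[-81. -42.]
 [ 72.  58.]]
pale 0.055 81 [[-95. -45.]
 [ 74.  58.]]
pale 0.085 1683 [[-95. -46.]
 [ -3.  47.]]
dark 0.01 1193 [[-81. -41.]
 [ -2.  45.]]
dark 0.055 813 [[-80. -44.]
 [ 24.  45.]]
dark 0.085 323 [[  9. -44.]
 [ 36.  48.]]
dark 0.144 182 [[ 25. -45.]
 [ 56.  48.]]
```

View pics/s7.png

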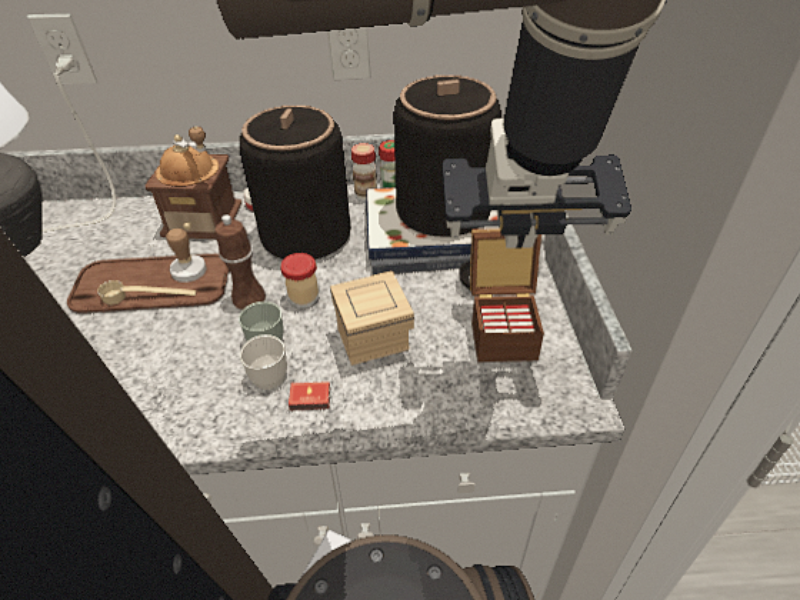

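The pale box is shut at (370,315). The dark lid rests open at its stop at (505,265), with the same profile the pale lid had when open. Both boxes are where they started to within about 1 mm, and the robot touches nothing.

```bash
python3 -c "
from h import *
print(close_job())"
```

```text
the job is handed in; nothing more can be done
None
```

The pale box's lid is shut, the dark box's lid rests open at its stop, both boxes stayed within about 1 mm of where they stood, nothing else was seen to move, and the job was handed in at about 16 s (no verdict was returned).

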